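# Close up a row of printing blocks in a spring-clamped bed

### The arm

A 7-joint arm with a two-finger parallel gripper is mounted at the origin on the work surface. World frame = base frame: x ahead of the robot, y to its left, z up, the work surface at z = 0. Lengths are in m, angles in rad, forces in N, time in s.
With the tool pointing down it reaches from about 0.4 to 0.85 m from the base axis. Payload 4.5 kg.
Tool frame: the origin (TCP) lies where the fingers leave the gripper's body, on its centre line; the fingertips stand 64 mm ahead of it and the grasp point (between the pads) lies 45 mm ahead of it (tip_extent is the z of the fingertips in the tool frame, in m); z points along the fingers, y is the line along which they close (so a half turn about z gives the same grasp; the last joint's range is limited). The gripper opens to 88 mm and grips with 3 to 60 N. Pads are 18 mm wide; open, the fingers measure 123 mm over their backs; the gripper's body (75 mm by 187 mm) begins 45 mm behind the grasp point.
Start: joints at [-1.194, 0.689, -0.195, 1.565, 0.157, 0.902, -0.215], TCP at [0.21, 0.589, 0.303] pointing down, gripper open.
Joint ranges: [-3.01, 3.01], [-0.46, 2.08], [-1.47, 1.51], [0.13, 2.56], [-1, 4.14], [0.04, 2.09], [-2.66, 2.66]. Speed limits (rad/s): [2.57, 2.57, 3.14, 3.14, 3.14, 3.14, 3.14].

### API

Orientations are given as a unit quaternion [w, x, y, z].
In Python, from cell import * gives the robot as it stands. The module is installed in compiled form; this text tells all that it offers.
- The arm moves only by the tool move_arm, never from a script. Its argument "increments" is a list of rows, each a list of 3 entries, a list of its own where there are three numbers: the shift along the tool's x, y, z normalised to -1 to 1, where 1 is 0.2 m, then the turn, a rotation vector about the tool's x, y, z normalised to -1 to 1, where 1 is 120 degrees, then the finger opening in mm, from 0 to 88.1. In form: [[[dx, dy, dz], [ax, ay, az], hand], ...]. A call has 1 to 10 rows; each row is the pose to reach, as a shift and turn from the pose commanded when the call began, along the tool's axes at that moment; what a row does not reach only later rows make up. A row lasts 1/12 s, in which the tool goes at most 41.7 mm and 7.16 degrees, less where a joint would pass 70% of its speed; a pose out of reach is approached as far as the arm can. A call with a number of a shift or a turn outside -1 to 1 is refused whole. A call with a gripper value outside its range is refused whole. The fingers move at their own pace and stop on an object; "newtons" is the grip in N (left out, the last holds). Time passes only in rows, so rows that repeat a pose let the fingers close. It gives the time, the measured TCP pose, the force, the opening and the grip force at its end, in the units of the state.
- sense(): the state, without advancing time (a new reading comes with each control period).
- capture(name): name is "scene" or "top" or "wrist"; returns a dict with "image" (420x560x3 uint8, red, green, blue), "z_map" (420x560 float32, m along the optical axis (not along the pixel's ray), 0 where there is no reading), "K" (3x3 intrinsics, pixels), "extrinsics" (4x4, takes a point from camera to world coordinates). Camera axes: x right, y down, z forward; pixel columns grow to the right and rows downward; lengths in m; the calibration is good to about 2 mm. A picture is of the moment at which its call begins.
- hand_in(): hands the job in; it is judged then, once.
Trained networks look in a picture, given as the dict that the camera call returned (one of the last four; its "shot" number tells which), for a name from the list of things; names that differ only in an ending like _2 or _b are one class to them, and where a whole thing is asked for, a point or a joint stands for the part that bears it (a point fixed in the world has none). Each returns a list of dicts, best first, with "conf" (0 to 1); they miss things now and then, are a little off and sometimes report something else, mostly with a low value. They report only what shows in the picture. A call takes as long as a camera call. They do not tell look-alikes from the thing itself.
- recognise(target, picture): "location" ([row, column] in pixels, amid what is visible of it).
- spot_point(target, picture): "location" ([row, column] in pixels: a listed point, or the origin of a listed thing).
The state is a dict: "time_s": time; "joint_pos": joint angles; "qd": joint speeds; "joint_torque": joint torques, N m; "tool_pos": TCP position; "tool_rot": TCP orientation; "ft_force": force on the tool from outside, world axes, zero at the start; "ft_torque": the same for the moment, N m; "grip_width": finger opening in m; "gripper_force": force on a finger pad.
Only numpy, scipy, OpenCV 4.12 (cv2) and the standard library are available. Lean on these libraries where they do the work, as an engineer would, in place of code of your own. Each camera call takes 0.05 s, during which the arm holds its last target. There are 200 camera calls.

### The job

Take the loose printing block that has the straight bar handle (the twin of the one already in the bed), lay it flat on the open end of the bed with its far edge along the rail, and slide it over the sprung catch and up against its neighbour so that the pair squeezes the sprung end plate. Hold it pressed there, firmly but without ramming, until the catch has come fully up behind it, then let go: both blocks must stay clamped in the bed with no gap between them and their far edges along the rail. Leave the short round-knobbed block, the jar and the pot alone.

Things in the scene. Friction and masses are not known exactly. Their poses are not given: they have to be found in the camera images.
- bed: fixed plywood board 150 (x) x 380 (y) x 12 mm; origin under its centre at table height. Rail along its far (+x) edge: inner face at x = +55 mm, 18 mm thick, top 20 mm above the floor. At the +y end a housing, 24 mm high, carries the sprung end plate. Near side and -y end are open. Blocks stand in a row along y, far edges on the rail (centres at x = +5 mm)
- stop_face (a point): middle of the face of the sprung steel end plate (90 mm wide in x, 20 mm high), which looks to the bed's -y; at rest this face is at bed y = +150 mm. Axes as the bed's
- stop_plate (a joint): travel of the end plate: 0 at rest, grows as it is pushed to the bed's +y; 0.006 m is its hard end. Its spring pushes back with about 4 N at the start and 8.5 N at the end
- catch_top (a point): sprung dark-steel catch in the bed's floor, 36 mm wide (x): top edge of its upright face, which looks to +y (bed x = 0, y = -26.5 mm; 8 mm above the floor). A ramp climbs to it from bed y = -50 mm: a block slid to +y presses it down. Once the block is past, it rises in about 0.5 s and holds it. A row of two blocks clears it with the end plate pushed in 3.5 mm
- catch_tongue (a joint): how far the catch is pressed down: 0 fully up, 0.008 m level with the floor
- loose_block: the block to be placed: wooden printing block 100 (x) x 90 (y) x 26 mm, a straight bar handle on its top, 70 (x) x 26 (y) mm, from 26 to 62 mm above its underside. 0.2 to 0.33 kg. Origin: centre of its underside. Either way round will do
- mate: its twin, of the same shape and size, loose on the bed's floor near the rail, some 8 to 28 mm short of the sprung end plate. Origin: centre of its underside
- short_block: another printing block, 100 (x) x 60 (y) x 26 mm with a round turned knob (top at 60 mm) instead of a bar; not needed. Origin: centre of its underside
- jar: glass jar with white lid, 60 mm wide, 75 mm high, on the table beyond the rail; not needed. Origin: centre of its underside
- pot: squat grey pot with white lid, 72 mm wide, 55 mm high, on the table beyond the rail; not needed. Origin: centre of its underside
Not all that is in view belongs to the job. What is shaped like the mate but green or turquoise is not meant. Leave any red look-alike of the loose_block alone.

How it is judged:
By the outcome, as a careful person would: the job done as asked, in the order asked, and still so for the second after the job is handed in, with the robot touching nothing.
It also fails if it takes over 48 s, if anything falls off the work surface, if the arm or the gripper's body presses on something with over 40 N, if the wrist force passes 120 N, or if a joint passes its speed limit or range.

## Working session

There is one attempt and no reset: what is moved stays moved. The work goes in short steps, Python scripts to look and compute and a tool call to move; the robot and the scene stay as the last step left them, time stands still between calls to the robot, and variables do not carry over. Pictures are saved under pics/ and viewed, at most 10 in all, crops included, and the job is handed in when it is done.

Besides the shell and the picture viewer there is one more tool, called after "Emit:" by a JSON object that holds its "name" and its "arguments". move_arm: Moves the arm, as the interface text tells. Scaled input: -1 to 1 covers 0.2 m each way for a shift and 120 degrees each way for a turn. Its arguments: {"type":"object","properties":{"increments":{"type":"array"},"newtons":{"type":"number"}},"required":["increments"]}

```bash
mkdir -p pics; cat > h.py <<'E'
from cell import *
import numpy as np, cv2
from scipy.spatial.transform import Rotation as R
def world(c,rc,z=None):
    K,T=c["K"],np.array(c["extrinsics"]); r,q=rc
    ray=np.array([(q-K[0][2])/K[0][0],(r-K[1][2])/K[1][1],1.])
    if z is None:
        d=c["z_map"][int(round(r)),int(round(q))]; return T[:3,:3]@(ray*d)+T[:3,3]
    v=T[:3,:3]@ray; return T[:3,3]+v*(z-T[2,3])/v[2]
def cloud(c):
    K,T=c["K"],np.array(c["extrinsics"]); d=c["z_map"]
    v,u=np.mgrid[:d.shape[0],:d.shape[1]]
    P=np.stack([(u-K[0][2])/K[0][0]*d,(v-K[1][2])/K[1][1]*d,d],-1)
    W=P@T[:3,:3].T+T[:3,3]; W[d==0]=np.nan; return W
def save(c,n,k=1): cv2.imwrite("pics/"+n,cv2.resize(c["image"][:,:,::-1],None,fx=k,fy=k))
def tcp():
    s=sense(); q=np.array(s["tool_rot"]); return np.array(s["tool_pos"]),R.from_quat(q[[1,2,3,0]])
E
python3 - <<'E'
from h import *
np.set_printoptions(precision=4,suppress=True)
s=sense();print(s["time_s"],s["tool_pos"],s["tool_rot"],s["ft_force"])
ims=[]
for n in["top","scene"]:
    c=capture(n);save(c,n+"0.png",1.4);print(n,np.array(c["extrinsics"])[:3,3])
    for t in["bed","stop_face","catch_top","loose_block","mate","short_block","jar","pot"]:
        for d in spot_point(t,c)[:3]: print(t,"sp",np.round(d["location"],1),round(d["conf"],2),world(c,d["location"]))
E
```

```text
0.0 [0.2099 0.5882 0.3019] [-0.0001  0.1705  0.9854 -0.0009] [-1.0641  0.3465 -0.134 ]
top [0.3441 0.0198 1.5141]
bed sp [207.  254.4] 0.83 [0.5121 0.1043 0.0139]
stop_face sp [200.9 204.7] 0.44 [0.5251 0.2555 0.0347]
stop_face sp [200.5 223.2] 0.25 [0.5233 0.1948 0.0693]
catch_top sp [208.3 263.2] 0.43 [0.5083 0.0768 0.0177]
loose_block sp [284.4 410.6] 0.69 [ 0.2883 -0.3632  0.0647]
loose_block sp [271.5 335. ] 0.65 [ 0.3207 -0.1416  0.0613]
loose_block sp [230.2 397.4] 0.63 [ 0.4469 -0.3262  0.0607]
mate sp [202.2 221.2] 0.86 [0.5173 0.1998 0.0761]
mate sp [273.4 213.5] 0.84 [0.3065 0.2195 0.0404]
mate sp [233.2 154.7] 0.83 [0.4214 0.3953 0.0653]
short_block sp [176.2 379.7] 0.96 [ 0.609  -0.2739  0.0596]
short_block sp [202.8 208.3] 0.45 [0.5186 0.243  0.043 ]
jar sp [164.7 227.9] 0.63 [0.6323 0.1846 0.069 ]
pot sp [165.7 299.5] 0.98 [ 0.6363 -0.0313  0.0575]
scene [1.208  0.1306 0.7952]
bed sp [226.6 300.8] 0.86 [0.524  0.1091 0.0107]
stop_face sp [229.1 354.4] 0.61 [0.5193 0.2479 0.0131]
catch_top sp [219.3 286.6] 0.59 [0.5081 0.0699 0.017 ]
loose_block sp [155.7 159. ] 0.78 [ 0.2946 -0.3495  0.0255]
loose_block sp [190.3 155. ] 0.67 [ 0.4468 -0.311   0.0257]
loose_block sp [170.6 223.8] 0.62 [ 0.341  -0.1345  0.0243]
mate sp [178.6 350.7] 0.97 [0.3431 0.2382 0.0302]
mate sp [209.7 414.3] 0.89 [0.4413 0.4063 0.0228]
mate sp [228.3 335.8] 0.68 [0.5587 0.1963 0.055 ]
short_block sp [244.5 148.9] 0.57 [ 0.6349 -0.2644  0.0215]
jar sp [270.9 328.9] 0.91 [0.6798 0.1835 0.0444]
pot sp [261.7 238.3] 0.93 [ 0.6749 -0.0276  0.0402]
```

View pics/top0.png

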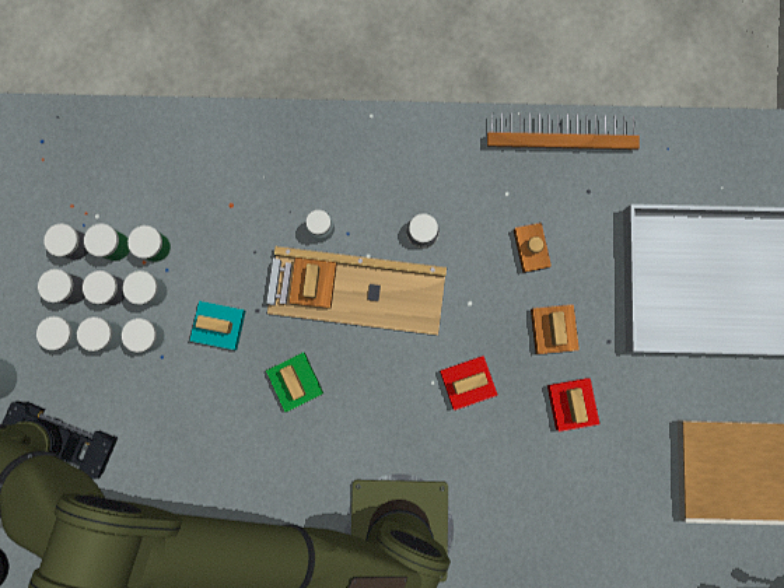

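View pics/scene0.png

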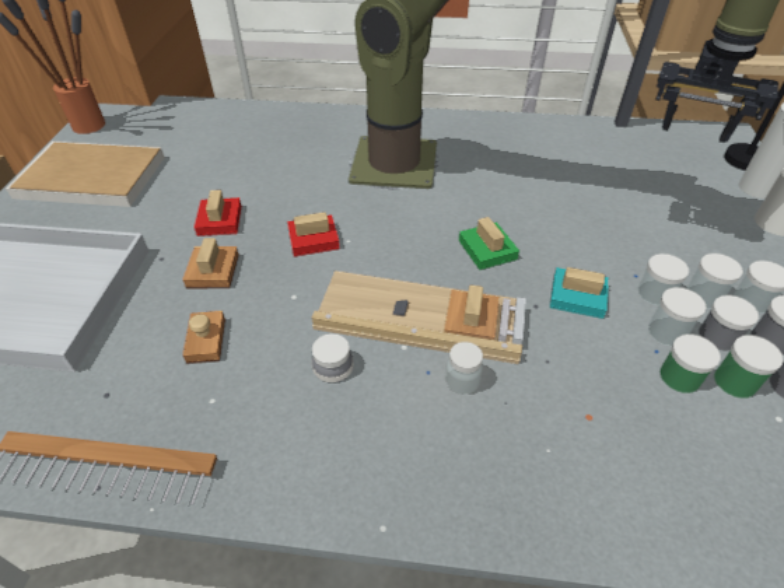

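The top view shows the brown bar-handled block, which is the loose one, at about (557, 328), and the mate at (310, 282). The bed runs from (270, 290) to (442, 300) with its catch at (373, 292). Red, green and teal look-alikes are also in view. Next I'll fit poses from both depth views.

```bash
cat >> h.py <<'E'
def rect(P):
    (c,wh,a)=cv2.minAreaRect((P[:,:2]*1000).astype(np.float32)); 
    b=cv2.boxPoints((c,wh,a)); e0,e1=b[1]-b[0],b[2]-b[1]
    L=e0 if np.linalg.norm(e0)>np.linalg.norm(e1) else e1
    return np.round(c,1),np.round(sorted(wh),1),round(float(np.degrees(np.arctan2(L[1],L[0]))%180),2)
def sel(W,cx,cy,r,z0,z1):
    m=(abs(W[...,0]-cx)<r)&(abs(W[...,1]-cy)<r)&(W[...,2]>z0)&(W[...,2]<z1); return m
def biggest(m):
    m=m.astype(np.uint8);n,l,s,_=cv2.connectedComponentsWithStats(m); 
    return l==1+np.argmax(s[1:,4]) if n>1 else m>0
E
python3 - <<'E'
from h import *
np.set_printoptions(precision=4,suppress=True)
for n in["top","scene"]:
    c=capture(n);W=cloud(c)
    for nm,cx,cy,r,zs in[("loose",.447,-.32,.075,[(.018,.034),(.052,.07)]),("mate",.52,.195,.06,[(.066,.082)]),("bedall",.52,.1,.24,[(.008,.016)]),("rail",.54,.1,.24,[(.027,.040)])]:
        for z in zs:
            m=biggest(sel(W,cx,cy,r,*z)); P=W[m]; print(n,nm,z,m.sum(),rect(P),"z",np.median(P[:,2]))
c=capture("wrist");print(np.array(c["extrinsics"])); p,r=tcp();print(r.inv().as_matrix()@(np.array(c["extrinsics"])[:3,3]-p)); print((r.inv()*R.from_matrix(np.array(c["extrinsics"])[:3,:3])).as_matrix(),c["K"])
E
```

```text
top loose (0.018, 0.034) 721 (array([ 434.6, -331.6]), array([91.6, 99.9]), 6.45) z 0.02698073817467872
top loose (0.052, 0.07) 217 (array([ 434.4, -331.4]), array([26.8, 69.4]), 5.46) z 0.06249284799956323
top mate (0.066, 0.082) 210 (array([522.8, 199.4]), array([26.2, 70. ]), 173.54) z 0.07490231115242585
top bedall (0.008, 0.016) 2641 (array([500.4, 104.8]), array([133.6, 385.3]), 83.72) z 0.012633641128088513
top rail (0.027, 0.04) 1164 (array([523.7, 102.5]), array([120.9, 378.6]), 84.32) z 0.03480621288900354
scene loose (0.018, 0.034) 600 (array([ 435.8, -331.8]), array([ 92. , 103.1]), 6.59) z 0.024949556478829404
scene loose (0.052, 0.07) 188 (array([ 436.2, -330.9]), array([25.9, 71.5]), 5.98) z 0.06044227362121701
scene mate (0.066, 0.082) 226 (array([524.9, 199.5]), array([25.9, 71.6]), 174.84) z 0.07281455537358134
scene bedall (0.008, 0.016) 2624 (array([486.2,  37.4]), array([116. , 243.4]), 84.14) z 0.011198294054371338
scene rail (0.027, 0.04) 1804 (array([525., 102.]), array([123.5, 378.1]), 84.41) z 0.03283924883919781
[[ 0.336   0.9028  0.2685  0.1421]
 [ 0.9419 -0.3221 -0.0958  0.612 ]
 [ 0.      0.2851 -0.9585  0.3859]
 [ 0.      0.      0.      1.    ]]
[ 0.0719 -0.0008 -0.0831]
[[ 0.0001 -0.9585 -0.2851]
 [ 1.      0.0001  0.    ]
 [ 0.     -0.2851  0.9585]] [[310.6468   0.     278.6635]
 [  0.     310.6468 213.6619]
 [  0.       0.       1.    ]]
```

Emit:
{"name": "move_arm", "arguments": {"increments": [[[-0.935,-0.91,0.08],[0,0,0],88],[[-0.935,-0.91,0.08],[0,0,0],88],[[-0.935,-0.91,0.08],[0,0,0],88],[[-0.935,-0.91,0.08],[0,0,0],88],[[-0.935,-0.91,0.08],[0,0,0],88],[[-0.935,-0.91,0.08],[0,0,0],88],[[-0.935,-0.91,0.08],[0,0,0],88]]}}

```text
time_s: 1.63
tool_pos: [0.3279, 0.3472, 0.2863]
tool_rot: [0.001, 0.175, 0.985, -0.003]
ft_force: [0.3, -1.3, 0.1]
grip_width: 0.0879
gripper_force: 0.0
```

Emit:
{"name": "move_arm", "arguments": {"increments": [[[-0.935,-0.91,0.08],[0,0,-0.113],88],[[-0.935,-0.91,0.08],[0,0,-0.113],88],[[-0.935,-0.91,0.08],[0,0,-0.113],88],[[-0.935,-0.91,0.08],[0,0,-0.113],88],[[-0.935,-0.91,0.08],[0,0,-0.113],88],[[-0.935,-0.91,0.08],[0,0,-0.113],88],[[-0.935,-0.91,0.08],[0,0,-0.113],88],[[-0.935,-0.91,0.08],[0,0,-0.113],88]]}}

```text
time_s: 2.3
tool_pos: [0.4416, 0.1161, 0.2704]
tool_rot: [0.0, 0.057, 0.998, -0.001]
ft_force: [-0.2, 0.6, -0.2]
grip_width: 0.088
gripper_force: 0.0
```

```bash
python3 - <<'E'
from h import *
np.set_printoptions(precision=4,suppress=True)
c=capture("wrist");save(c,"w1.png",1.4);W=cloud(c)
np.savez("w1.npz",W=W,img=c["image"])
for nm,cx,cy,r,z in[("mateH",.52,.2,.06,(.068,.08)),("mateB",.52,.2,.09,(.036,.044)),("rail+",.54,.1,.24,(.028,.0345)),("hous",.52,.28,.06,(.030,.042)),("floor",.51,.1,.24,(.006,.0155))]:
    m=biggest(sel(W,cx,cy,r,*z)); P=W[m]; print(nm,m.sum(),rect(P),"z",np.median(P[:,2]))
for t in["bed","stop_face","catch_top","mate"]:
    for d in spot_point(t,c)[:2]: print(t,np.round(d["location"],1),round(d["conf"],2),world(c,d["location"]))
# height histogram in the bed area
h,b=np.histogram(W[sel(W,.52,.1,.24,-.01,.09)][:,2],bins=50);print([(round(x*1000),int(n)) for x,n in zip(b,h) if n>150])
E
```

```text
mateH 728 (array([524.7, 198.9]), array([26.7, 70.5]), 174.37) z 0.07455062243003774
mateB 3948 (array([524.9, 199.1]), array([ 90.4, 100.5]), 174.7) z 0.03914099297192791
rail+ 2546 (array([561.2,  99.7]), array([ 48.4, 232.8]), 83.48) z 0.033103033567700224
hous 1449 (array([525.2, 284.4]), array([17.8, 99. ]), 173.42) z 0.03690330296641969
floor 22343 (array([502.9, 103.7]), array([131.7, 381.2]), 84.15) z 0.013181394451189876
bed [246.4 275.2] 0.62 [0.5101 0.1024 0.0131]
stop_face [243.7 408. ] 0.59 [0.5198 0.254  0.0233]
stop_face [333.5 350. ] 0.55 [0.4207 0.1347 0.2897]
catch_top [251.9 252. ] 0.74 [0.5106 0.0754 0.021 ]
mate [248.9 359.5] 0.93 [0.4989 0.1882 0.0696]
mate [147.7 541.2] 0.82 [0.4233 0.3726 0.0463]
[(-2, 757), (-1, 27634), (1, 40084), (3, 2290), (4, 204), (6, 233), (7, 204), (9, 221), (11, 1983), (12, 16015), (14, 4589), (15, 450), (17, 425), (19, 482), (20, 546), (22, 409), (23, 450), (25, 2955), (27, 5722), (28, 897), (30, 405), (31, 1499), (33, 2120), (35, 540), (36, 1245), (38, 2866), (40, 1257), (41, 185), (43, 217), (44, 210), (46, 226), (48, 263), (49, 234), (51, 285), (52, 292), (54, 414), (56, 1248), (57, 260), (59, 182), (60, 577), (62, 1767), (64, 530), (73, 341), (75, 838), (76, 280)]
```

View pics/w1.png

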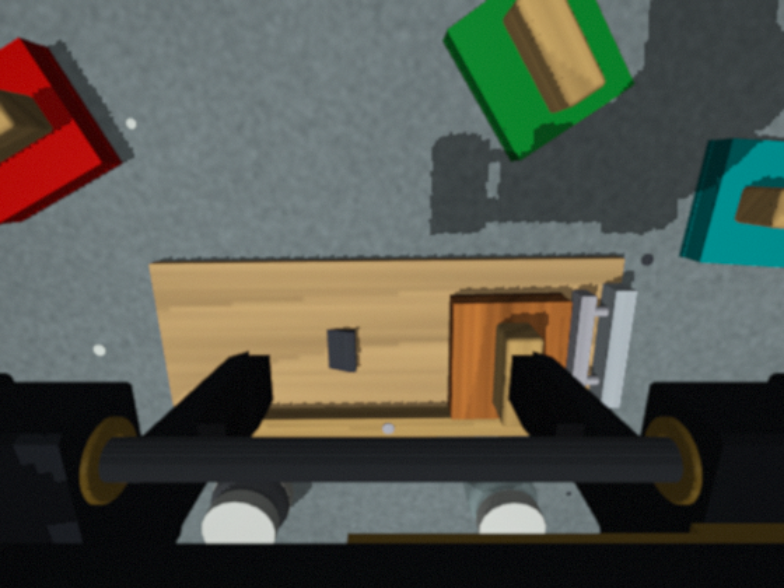

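```bash
python3 - <<'E'
from h import *
W=np.load("w1.npz")["W"]
yaw=np.radians(-5.85);B=np.array([.5128,.1027]);ex=np.array([np.cos(yaw),np.sin(yaw)]);ey=np.array([-ex[1],ex[0]])
u=(W[...,:2]-B)@ex*1000;v=(W[...,:2]-B)@ey*1000;z=W[...,2]*1000
def edge(name,val,along,m,lohi,bins,q):
    xs=[];es=[]
    for a,b in zip(bins[:-1],bins[1:]):
        k=m&(along>a)&(along<b)
        if k.sum()>15: xs.append((a+b)/2);es.append(np.percentile(val[k],q))
    p=np.polyfit(xs,es,1) if len(xs)>2 else None
    print(name,np.round(es,1),"slope deg",None if p is None else round(np.degrees(p[0]),2))
bn=np.arange(-180,181,20)
edge("floor near",u,v,(z>9)&(z<16)&(u<0)&(u>-90),0,bn,2)
edge("floor far",u,v,(z>9)&(z<16)&(u>20)&(u<60),0,bn,98)
edge("rail in",u,v,(z>29.5)&(z<35)&(u>40)&(u<80),0,bn,2)
edge("rail out",u,v,(z>29.5)&(z<35)&(u>40)&(u<80),0,bn,98)
mt=(z>36)&(z<42)&(abs(u)<70)&(v>40)&(v<146)
edge("mate far",u,v,mt&(u>20),0,np.arange(55,141,10),98)
edge("mate near",u,v,mt&(u<-20),0,np.arange(55,141,10),2)
edge("mate -y",v,u,mt&(v<80),0,np.arange(-40,51,10),2)
edge("mate +y",v,u,mt&(v>120),0,np.arange(-40,51,10),98)
edge("plate",v,u,(z>24)&(z<36)&(v>143)&(v<170)&(abs(u)<40),0,np.arange(-40,41,10),2)
edge("floor -y",v,u,(z>9)&(z<16)&(v<-150),0,np.arange(-70,51,15),2)
E
```

```text
floor near [-74.9 -74.8 -74.6 -74.5 -74.9 -74.8 -74.7 -74.5 -74.4 -74.8 -74.8 -75.
 -75.2 -75.  -75.  -75.3 -75.2 -75.1] slope deg -0.09
floor far [41.9 26.  54.6 54.7 54.8 55.  55.  54.7 54.7 54.8 38.8] slope deg 1.37
rail in [54.5 54.2 54.3 54.2 54.2 54.3 54.2 54.3 46.6 55.8 56.2 63.5] slope deg 0.9
rail out [70.6 70.9 71.  71.1 71.3 71.5 71.9 72.2 72.4 71.3 71.2 72.1] slope deg 0.3
mate far [52.2 51.  51.4 51.7] slope deg -0.62
mate near [-47.  -47.1 -47.4 -47.3 -47.5 -47.6 -47.5 -47.6] slope deg -0.53
mate -y [52.3 51.9 52.1 52.3 52.7 52.8 52.2 52.4 52.6] slope deg 0.35
mate +y [140.6 141.2 140.8 141.4 142.3] slope deg 2.0
plate [150.1 150.1 150.  149.9 150.  150.2 156.8] slope deg 4.15
floor -y [-188.6 -188.3 -188.1 -188.4 -188.3 -188.1 -188.5 -188.5] slope deg -0.02
```

```bash
cat >> h.py <<'E'
def go(x,y,z,ang):
    p,r=tcp(); a=np.radians(ang); Y=np.array([np.cos(a),np.sin(a),0]);Z=np.array([0,0,-1.]);X=np.cross(Y,Z)
    T=R.from_matrix(np.stack([X,Y,Z],1)); s=r.inv().apply(np.array([x,y,z])-p)/.2; w=np.degrees((r.inv()*T).as_rotvec())/120
    print("shift",np.round(s,4),"turn",np.round(w,4),"rows",np.linalg.norm(s)*.2/.0417)
def bed(u,v):
    yaw=np.radians(-5.85);ex=np.array([np.cos(yaw),np.sin(yaw)]);return np.array([.5128,.1027])+u/1000*ex+v/1000*np.array([-ex[1],ex[0]])
E
python3 - <<'E'
from h import *
p=bed(2.3,97);print(p)
go(p[0],p[1],.16,84.15);go(p[0],p[1],.104,84.15);print(sense()["time_s"])
E
```

```text
[0.52497469 0.19896041]
shift [-0.3859  0.4252  0.5552] turn [ 0.0006  0.     -0.0002] rows 3.8310664992418744
shift [-0.3859  0.4249  0.8352] turn [ 0.0006  0.     -0.0002] rows 4.860608571770281
2.55
```

Emit:
{"name": "move_arm", "arguments": {"increments": [[[-0.386,0.425,0.35],[0,0,0],50],[[-0.386,0.425,0.45],[0,0,0],50],[[-0.386,0.425,0.5],[0,0,0],50],[[-0.386,0.425,0.6],[0,0,0],50],[[-0.386,0.425,0.7],[0,0,0],50],[[-0.386,0.425,0.78],[0,0,0],50],[[-0.386,0.425,0.835],[0,0,0],50],[[-0.386,0.425,0.835],[0,0,0],50]]}}

```text
time_s: 3.22
tool_pos: [0.5246, 0.1985, 0.1035]
tool_rot: [-0.001, 0.051, 0.999, 0.0]
ft_force: [-0.1, -0.0, 0.8]
grip_width: 0.0498
gripper_force: 0.0
```

Emit:
{"name": "move_arm", "arguments": {"increments": [[[0,0,0],[0,0,0],24],[[0,0,0],[0,0,0],20],[[0,0,0],[0,0,0],20],[[0,0,0],[0,0,0],20],[[0,0,0],[0,0,0],20],[[0,0,0],[0,0,0],20]], "newtons": 10}}

```text
time_s: 3.72
tool_pos: [0.526, 0.1975, 0.1042]
tool_rot: [0.0, 0.053, 0.999, 0.001]
ft_force: [-0.1, 3.0, 2.1]
grip_width: 0.0262
gripper_force: 10.0
```

Emit:
{"name": "move_arm", "arguments": {"increments": [[[-0.006,0,0],[0,0,0],20],[[-0.01,0,0],[0,0,0],20],[[-0.014,0,0],[0,0,0],20],[[-0.014,0,0],[0,0,0],20]]}}

```text
time_s: 4.05
tool_pos: [0.5263, 0.1976, 0.1041]
tool_rot: [-0.002, 0.052, 0.999, 0.0]
ft_force: [-5.2, 2.7, 8.8]
grip_width: 0.0261
gripper_force: 10.0
```

Emit:
{"name": "move_arm", "arguments": {"increments": [[[-0.004,0,0],[0,0,0],20],[[-0.004,0,0],[0,0,0],20]]}}

```text
time_s: 4.22
tool_pos: [0.5265, 0.1975, 0.1041]
tool_rot: [-0.002, 0.052, 0.999, 0.0]
ft_force: [-7.1, 3.8, 8.1]
grip_width: 0.0259
gripper_force: 10.0
```

Emit:
{"name": "move_arm", "arguments": {"increments": [[[-0.006,0,0],[0,0,0],20],[[-0.01,0,0],[0,0,0],20],[[-0.01,0,0],[0,0,0],20]], "newtons": 20}}

```text
time_s: 4.47
tool_pos: [0.5276, 0.1971, 0.1041]
tool_rot: [-0.003, 0.052, 0.999, -0.0]
ft_force: [-9.9, 2.5, 11.9]
grip_width: 0.0263
gripper_force: 20.0
```

Emit:
{"name": "move_arm", "arguments": {"increments": [[[0,0,0],[0,0,0],44],[[0,0,0],[0,0,0],44],[[0,0,0],[0,0,0],44],[[0.2,-0.2,-0.3],[0,0,0],50],[[0.2,-0.4,-0.5],[0,0,0],60],[[0.4,-0.4,-0.7],[0,0,0],88],[[0.4,-0.4,-0.7],[0,0,0],88],[[0.4,-0.4,-0.7],[0,0,0],88]]}}

```text
time_s: 5.13
tool_pos: [0.4413, 0.1222, 0.2464]
tool_rot: [0.0, 0.054, 0.999, -0.001]
ft_force: [0.1, 0.6, -0.1]
grip_width: 0.0748
gripper_force: 0.0
```

```bash
cat > bedm.py <<'E'
from h import *
def edges(W,y0=40,y1=165,extra=()):
    yaw=np.radians(-5.85);B=np.array([.5128,.1027]);ex=np.array([np.cos(yaw),np.sin(yaw)]);ey=np.array([-ex[1],ex[0]])
    u=(W[...,:2]-B)@ex*1000;v=(W[...,:2]-B)@ey*1000;z=W[...,2]*1000
    def edge(name,val,along,m,bins,q):
        xs=[];es=[]
        for a,b in zip(bins[:-1],bins[1:]):
            k=m&(along>a)&(along<b)
            if k.sum()>12: xs.append((a+b)/2);es.append(np.percentile(val[k],q))
        print(name,np.round(es,1),round(np.degrees(np.polyfit(xs,es,1)[0]),2) if len(xs)>2 else None)
    edge("rail in",u,v,(z>29.5)&(z<35)&(u>51.5)&(u<80),np.arange(-180,181,20),2)
    edge("floor near",u,v,(z>9)&(z<16)&(u<0)&(u>-90),np.arange(-180,181,40),2)
    mt=(z>34.5)&(z<42)&(abs(u)<62)&(v>y0)&(v<y1)
    b=np.arange(y0,y1,10)
    edge("far",u,v,mt&(u>20),b,98);edge("near",u,v,mt&(u<-20),b,2)
    edge("-y",v,u,mt&(v<y0+40),np.arange(-40,51,10),2)
    edge("plate",v,u,(z>24)&(z<33)&(v>143)&(v<170)&(abs(u)<40),np.arange(-40,41,10),2)
    for a,c in((y0,y1),)+tuple(extra):
        m=biggest((z>66)&(z<82)&(abs(u)<60)&(v>a)&(v<c)); P=np.stack([u[m],v[m]],1)/1000; print("handle",rect(P))
E
python3 - <<'E'
from bedm import *
c=capture("wrist");edges(cloud(c)); print(sense()["time_s"])
E
```

```text
rail in [54.  53.8 53.8 53.7 54.  53.9 54.  53.6 54. ] -0.01
floor near [-74.5 -75.  -75.1 -74.8 -74.6 -75.1 -75.3 -75.3 -75.1] -0.09
far [50.2 50.2 49.4 48.1] -3.91
near [-48.3 -49.5 -50.6 -51.9 -53.1 -54.  -55.1 -56.3 -56.7 -48.9] -2.22
-y [40.6 40.7 40.9 41.2 42.4 43.6 44.8 46.  46.5] 4.76
plate [150.  149.9 149.8 149.9 150.1 150.  150. ] 0.09
handle (array([-4.5, 85.2]), array([25.6, 67.1]), 4.93)
5.1833
```

```bash
python3 - <<'E'
from h import *
p=bed(-3,85.5);print(p)
go(p[0],p[1],.104,89.15)
E
```

```text
[0.51853016 0.1880605 ]
shift [-0.3468  0.3708  0.7165] turn [-0.0009  0.001  -0.0447] rows 4.211676690002323
```

Emit:
{"name": "move_arm", "arguments": {"increments": [[[-0.347,0.371,0.3],[0,0,-0.044],56],[[-0.347,0.371,0.4],[0,0,-0.044],56],[[-0.347,0.371,0.5],[0,0,-0.044],56],[[-0.347,0.371,0.6],[0,0,-0.044],56],[[-0.347,0.371,0.67],[0,0,-0.044],56],[[-0.347,0.371,0.712],[0,0,-0.044],56],[[-0.347,0.371,0.712],[0,0,-0.044],56]]}}

```text
time_s: 5.77
tool_pos: [0.5204, 0.1922, 0.1025]
tool_rot: [0.001, 0.007, 1.0, 0.0]
ft_force: [-4.1, 1.3, 15.4]
grip_width: 0.0561
gripper_force: 7.9
```

Emit:
{"name": "move_arm", "arguments": {"increments": [[[0,0,0],[0,0,0],30],[[0,0,0],[0,0,0],20],[[0,0,0],[0,0,0],20],[[0,0,0],[0,0,0],20],[[0,0,0],[0,0,0],20],[[0,0,0],[0,0,0],20],[[0,0,0],[0,0,0],20]], "newtons": 15}}

```text
time_s: 6.35
tool_pos: [0.5217, 0.1905, 0.1025]
tool_rot: [0.002, 0.007, 1.0, -0.0]
ft_force: [-0.1, -1.1, 12.8]
grip_width: 0.0258
gripper_force: 17.6
```

```bash
python3 - <<'E'
from h import *
p=bed(4,96);go(p[0],p[1],.104,84.15);print(sense()["ft_force"])
p=bed(5,96);go(p[0],p[1],.104,84.15)
E
```

```text
shift [-0.0237  0.0368 -0.0076] turn [-0.0003  0.0016  0.0417] rows 0.2132641958468984
[-0.12381174 -1.11041241 12.83395371]
shift [-0.0287  0.0364 -0.0075] turn [-0.0003  0.0016  0.0417] rows 0.22526503696854888
```

Emit:
{"name": "move_arm", "arguments": {"increments": [[[0,0,0],[0,0,0],34],[[0,0,0],[0,0,0],34],[[0,0,0],[0,0,0],34],[[0,0,0],[0,0,0],34],[[0,0,-0.025],[0,0,0],34],[[0,0,-0.025],[0,0,0],34]]}}

```text
time_s: 6.85
tool_pos: [0.5211, 0.1908, 0.1068]
tool_rot: [0.001, 0.008, 1.0, 0.0]
ft_force: [0.3, 0.9, -0.3]
grip_width: 0.034
gripper_force: 0.0
```

Emit:
{"name": "move_arm", "arguments": {"increments": [[[0,0,0],[0,0,0],20],[[0,0,0],[0,0,0],20],[[0,0,0],[0,0,0],20],[[0,0,0],[0,0,0],20],[[0,0,0],[0,0,0],20]], "newtons": 15}}

```text
time_s: 7.27
tool_pos: [0.5203, 0.1911, 0.1061]
tool_rot: [0.0, 0.007, 1.0, -0.0]
ft_force: [1.3, -1.5, -0.3]
grip_width: 0.026
gripper_force: 14.9
```

Emit:
{"name": "move_arm", "arguments": {"increments": [[[-0.006,0.01,0],[0,0,0.014],20],[[-0.012,0.02,0],[0,0,0.028],20],[[-0.018,0.03,0],[0,0,0.042],20],[[-0.024,0.037,0],[0,0,0.042],20],[[-0.024,0.037,0],[0,0,0.042],20]]}}

```text
time_s: 7.68
tool_pos: [0.5248, 0.1992, 0.1061]
tool_rot: [-0.0, 0.051, 0.999, 0.0]
ft_force: [-1.5, -1.8, 1.4]
grip_width: 0.0259
gripper_force: 14.9
```

Emit:
{"name": "move_arm", "arguments": {"increments": [[[-0.005,0,0],[0,0,0],20],[[-0.01,0,0],[0,0,0],20],[[-0.01,0,0],[0,0,0],20]]}}

```text
time_s: 7.93
tool_pos: [0.5272, 0.1992, 0.1062]
tool_rot: [0.0, 0.051, 0.999, 0.001]
ft_force: [-1.7, 1.0, -0.7]
grip_width: 0.0258
gripper_force: 14.9
```

Emit:
{"name": "move_arm", "arguments": {"increments": [[[-0.005,0,0],[0,0,0],20],[[-0.01,0,0],[0,0,0],20],[[-0.01,0,0],[0,0,0],20]]}}

```text
time_s: 8.18
tool_pos: [0.5285, 0.1992, 0.1062]
tool_rot: [-0.001, 0.051, 0.999, 0.001]
ft_force: [-3.7, 2.1, -1.1]
grip_width: 0.0258
gripper_force: 14.9
```

Emit:
{"name": "move_arm", "arguments": {"increments": [[[-0.005,0,0],[0,0,0],20],[[-0.01,0,0],[0,0,0],20],[[-0.01,0,0],[0,0,0],20]]}}

```text
time_s: 8.43
tool_pos: [0.5291, 0.1994, 0.1062]
tool_rot: [-0.002, 0.05, 0.999, 0.001]
ft_force: [-6.8, 3.8, 1.7]
grip_width: 0.0257
gripper_force: 15.0
```

Emit:
{"name": "move_arm", "arguments": {"increments": [[[0.01,0,0],[0,0,0],20],[[0.01,0,0],[0,0,0],46],[[0.01,0,0],[0,0,0],46],[[0.01,0,0],[0,0,0],46],[[0.01,0,0],[0,0,0],46],[[0.01,0,-0.02],[0,0,0],46],[[0.01,0,-0.15],[0,0,0],46],[[0.01,0,-0.35],[0,0,0],50],[[0.1,-0.2,-0.5],[0,0,0],60],[[0.3,-0.4,-0.6],[0,0,0],80]]}}

```text
time_s: 9.27
tool_pos: [0.4865, 0.1433, 0.2183]
tool_rot: [0.004, 0.051, 0.999, 0.002]
ft_force: [1.1, -1.3, 0.7]
grip_width: 0.0609
gripper_force: 0.0
```

```bash
python3 - <<'E'
from bedm import *
c=capture("wrist");edges(cloud(c)); s=sense();print(s["time_s"],s["tool_pos"])
E
```

```text
rail in [54.1 55.8 54.3 54.3 54.3 54.3 57.8 57.9 54.2 54.4] 0.16
floor near [-74.1 -74.  -74.  -74.7 -74.6 -74.7 -74.8 -74.8 -74.8] -0.16
far [53.1 53.  53.2 53.  27.3 37.2 38.8 59.9] -6.48
near [-45.3 -45.4 -45.4 -45.4 -45.6 -45.7 -45.5 -45.7 -45.7 -44.6 -49.7] -1.05
-y [51.5 51.  51.  51.1 51.3 51.4 51.6 51.7 51.8] 0.44
plate [150.1 150.  150.1 149.9 150.  150.  150.1 150. ] -0.02
handle (array([ 3.7, 95.8]), array([26.2, 69.6]), 179.78)
9.3167 [0.47714953 0.13478564 0.21865986]
```

```bash
python3 - <<'E'
from h import *
go(.4353,-.3314,.22,84.15)
E
```

```text
shift [-0.0386 -2.34    0.0123] turn [-0.0039 -0.0016 -0.0019] rows 11.224513446891805
```

Emit:
{"name": "move_arm", "arguments": {"increments": [[[-0.02,-0.9,0],[0,0,0],88],[[-0.02,-0.9,0],[0,0,0],88],[[-0.02,-0.9,0],[0,0,0],88],[[-0.02,-0.9,0],[0,0,0],88],[[-0.02,-0.9,0],[0,0,0],88]]}}

```text
time_s: 9.73
tool_pos: [0.4672, -0.0443, 0.2154]
tool_rot: [-0.001, 0.055, 0.998, -0.003]
ft_force: [-0.0, 0.3, -0.3]
grip_width: 0.0884
gripper_force: 0.0
```

Emit:
{"name": "move_arm", "arguments": {"increments": [[[-0.02,-0.9,0],[0,0,0],88],[[-0.02,-0.9,0],[0,0,0],88],[[-0.02,-0.9,0],[0,0,0],88],[[-0.02,-0.9,0],[0,0,0],88],[[-0.02,-0.9,0],[0,0,0],88]]}}

```text
time_s: 10.15
tool_pos: [0.4525, -0.2242, 0.2153]
tool_rot: [-0.001, 0.056, 0.998, -0.002]
ft_force: [0.6, -0.8, 0.4]
grip_width: 0.0883
gripper_force: 0.0
```

Emit:
{"name": "move_arm", "arguments": {"increments": [[[0.05,-0.54,0],[0,0,-0.1],88],[[0.05,-0.54,0],[0,0,-0.1],88],[[0.05,-0.54,0],[0,0,-0.1],88],[[0.05,-0.54,0],[0,0,-0.1],88],[[0.05,-0.54,0],[0,0,-0.1],88]]}}

```text
time_s: 10.57
tool_pos: [0.4326, -0.3248, 0.2152]
tool_rot: [-0.0, -0.051, 0.999, -0.0]
ft_force: [0.4, 0.0, -0.2]
grip_width: 0.0879
gripper_force: 0.0
```

```bash
python3 - <<'E'
from h import *
c=capture("wrist");save(c,"w2.png");W=cloud(c)
for z in((.02,.032),(.055,.068)):
    m=biggest(sel(W,.436,-.331,.075,*z));P=W[m];print(m.sum(),rect(P),np.median(P[:,2]))
for d in spot_point("loose_block",c)[:2]: print(d["location"],d["conf"],world(c,d["location"],0.))
go(.4353,-.3314,.094,96);s=sense();print(s["time_s"],s["tool_pos"],s["tool_rot"])
E
```

```text
7758 (array([ 436.5, -332.6]), array([ 90.2, 100.3]), 6.71) 0.027117755804590166
2690 (array([ 436., -333.]), array([25.7, 69.5]), 6.16) 0.06300231011327065
[93.6, 492.9] 0.96 [ 0.31720465 -0.14483788  0.        ]
[9.1, 245.1] 0.78 [ 0.27388986 -0.37104328  0.        ]
shift [-0.0015 -0.0493  0.6077] turn [0.0004 0.0002 0.0018] rows 2.924075632845509
10.6667 [ 0.43388894 -0.32175154  0.21554343] [ 2.19934328e-04 -5.42595373e-02  9.98526736e-01  4.59663536e-04]
```

View pics/w2.png

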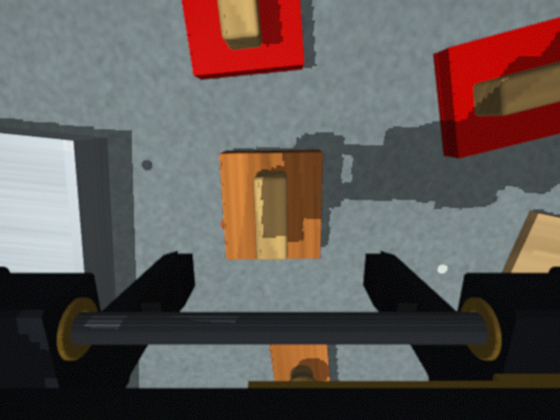

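The wrist picture shows the brown bar-handled block at about (272, 205), with a red look-alike above it and the short block at the bottom edge. I'll descend straight onto the bar.

```bash
python3 - <<'E'
from h import *
go(.4362,-.3328,.0955,96.4)
E
```

```text
shift [-0.0052 -0.0567  0.6002] turn [ 0.0004  0.0002 -0.0015] rows 2.891437465450316
```

Emit:
{"name": "move_arm", "arguments": {"increments": [[[-0.005,-0.057,0.15],[0,0,-0.002],60],[[-0.005,-0.057,0.3],[0,0,-0.002],60],[[-0.005,-0.057,0.45],[0,0,-0.002],60],[[-0.005,-0.057,0.55],[0,0,-0.002],60],[[-0.005,-0.057,0.6],[0,0,-0.002],60],[[-0.005,-0.057,0.6],[0,0,-0.002],60]]}}

```text
time_s: 11.17
tool_pos: [0.4358, -0.3318, 0.0938]
tool_rot: [-0.001, -0.057, 0.998, 0.001]
ft_force: [0.1, 1.2, 0.5]
grip_width: 0.0601
gripper_force: 0.0
```

Emit:
{"name": "move_arm", "arguments": {"increments": [[[0,0,0],[0,0,0],30],[[0,0,0],[0,0,0],20],[[0,0,0],[0,0,0],20],[[0,0,0],[0,0,0],20],[[0,0,0],[0,0,0],20],[[0,0,0],[0,0,0],20],[[0,0,0],[0,0,0],20]], "newtons": 45}}

```text
time_s: 11.75
tool_pos: [0.4361, -0.3331, 0.0962]
tool_rot: [0.0, -0.056, 0.998, 0.0]
ft_force: [-0.6, 2.7, 6.2]
grip_width: 0.0254
gripper_force: 45.0
```

Emit:
{"name": "move_arm", "arguments": {"increments": [[[0,0,-0.1],[0,0,0],20],[[0,0,-0.3],[0,0,0],20],[[0,0,-0.4],[0,0,0],20],[[0,0,-0.4],[0,0,0],20]]}}

```text
time_s: 12.08
tool_pos: [0.4374, -0.3354, 0.1792]
tool_rot: [0.003, -0.055, 0.998, -0.002]
ft_force: [-0.3, -0.7, -3.3]
grip_width: 0.0257
gripper_force: 45.0
```

```bash
python3 - <<'E'
from h import *
p=bed(2,-103);print(p);go(p[0],p[1],.17,84.15);go(p[0],p[1],.112,84.15)
E
```

```text
[5.04291365e-01 3.25604870e-05]
shift [-0.5174  1.6302  0.0419] turn [-0.0018  0.003   0.1017] rows 8.20546334629954
shift [-0.5157  1.6315  0.3318] turn [-0.0018  0.003   0.1017] rows 8.35932177523803
```

Emit:
{"name": "move_arm", "arguments": {"increments": [[[-0.26,0.82,0],[0,0,0.1],20],[[-0.26,0.82,0],[0,0,0.1],20],[[-0.26,0.82,0],[0,0,0.1],20],[[-0.26,0.82,0],[0,0,0.1],20],[[-0.26,0.82,0],[0,0,0.1],20],[[-0.26,0.82,0],[0,0,0.1],20]]}}

```text
time_s: 12.58
tool_pos: [0.47, -0.1608, 0.1748]
tool_rot: [-0.0, 0.045, 0.999, 0.001]
ft_force: [-1.0, -1.4, -1.7]
grip_width: 0.0257
gripper_force: 45.0
```

```bash
python3 - <<'E'
from h import *
p=bed(0,-103);print(p);go(p[0],p[1],.17,84.15);go(p[0],p[1],.118,84.15)
E
```

```text
[5.02301781e-01 2.36409399e-04]
shift [-0.089   0.8164  0.0263] turn [ 0.0012 -0.0002  0.006 ] rows 3.9407522129242696
shift [-0.0892  0.8157  0.2863] turn [ 0.0012 -0.0002  0.006 ] rows 4.168266685630642
```

Emit:
{"name": "move_arm", "arguments": {"increments": [[[-0.089,0.816,0],[0,0,0.0],20],[[-0.089,0.816,0],[0,0,0.0],20],[[-0.089,0.816,0],[0,0,0.0],20],[[-0.089,0.816,0],[0,0,0.0],20],[[-0.089,0.816,0.1],[0,0,0.0],20],[[-0.089,0.816,0.2],[0,0,0.0],20],[[-0.089,0.816,0.24],[0,0,0.0],20],[[-0.089,0.816,0.24],[0,0,0.0],20]]}}

```text
time_s: 13.25
tool_pos: [0.5014, -0.0062, 0.1253]
tool_rot: [-0.002, 0.05, 0.999, -0.001]
ft_force: [0.2, -0.6, -3.4]
grip_width: 0.0256
gripper_force: 45.0
```

```bash
python3 - <<'E'
from bedm import *
s=sense();print(s["tool_pos"],s["tool_rot"],s["ft_force"])
c=capture("wrist");save(c,"w3.png");W=cloud(c)
yaw=np.radians(-5.85);ex=np.array([np.cos(yaw),np.sin(yaw)]);ey=np.array([-ex[1],ex[0]])
q=(W[...,:2]-[.5128,.1027]);u=q@ex*1000;v=q@ey*1000;z=W[...,2]*1000
m=biggest((z>40)&(z<58)&(abs(u)<65)&(v>-165)&(v<-45));print(rect(np.stack([u[m],v[m]],1)/1000),np.median(z[m]))
for n,g in(("near",(u,v,2)),("+y",(v,u,98)),("-y",(v,u,2))):
    a,b,pc=g
    k=m&((u<-25) if n=="near" else np.ones_like(m))
    bins=np.arange(-150,-55,15) if n=="near" else np.arange(-45,40,12)
    print(n,[round(float(np.percentile(a[k&(b>l)&(b<l+12)],pc)),1) for l in bins if (k&(b>l)&(b<l+12)).sum()>8])
p=bed(0,-103);go(p[0],p[1],.1085,84.15)
E
```

```text
[ 0.50139649 -0.00617222  0.12534437] [-0.00234755  0.04955861  0.99876789 -0.00106974] [ 0.15580867 -0.61311227 -3.38142046]
(array([ -18.8, -111. ]), array([63.1, 90.6]), 90.14) 56.38742334990113
near [-50.0, -50.1, -50.1, -50.2, -50.2, -50.2]
+y [-68.2, -67.6, -67.4, -67.0, -66.8]
-y [-154.0, -154.5, -154.6, -154.9, -155.0]
shift [0.0013 0.0321 0.0896] turn [-0.0008 -0.0013  0.0012] rows 0.4566371364868101
```

View pics/w3.png

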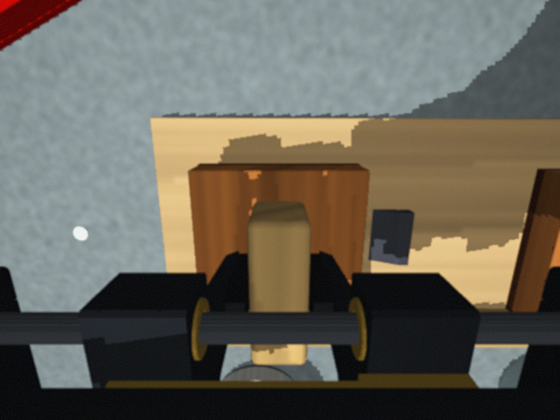

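The wrist view shows the block centred over the open end, square to the bed, with the catch at about (392, 235) just to its right. I'll lower it now.

Emit:
{"name": "move_arm", "arguments": {"increments": [[[0,0,0.03],[0,0,0.0],20],[[0,0,0.06],[0,0,0.0],20],[[0,0,0.08],[0,0,0.0],20],[[0,0,0.09],[0,0,0.0],20],[[0,0,0.09],[0,0,0.0],20]]}}

```text
time_s: 13.72
tool_pos: [0.5027, -0.0047, 0.1092]
tool_rot: [-0.0, 0.049, 0.999, 0.0]
ft_force: [-1.1, -0.2, -1.9]
grip_width: 0.0256
gripper_force: 45.0
```

Emit:
{"name": "move_arm", "arguments": {"increments": [[[0,0,0.008],[0,0,0.0],20],[[0,0,0.01],[0,0,0.0],20],[[-0.01,0,0.01],[0,0,0.0],20],[[-0.02,0,0.01],[0,0,0.0],20],[[-0.022,0,0.01],[0,0,0],20]]}}

```text
time_s: 14.13
tool_pos: [0.5044, -0.005, 0.1082]
tool_rot: [-0.002, 0.048, 0.999, -0.001]
ft_force: [-8.6, 0.7, 10.3]
grip_width: 0.0257
gripper_force: 45.0
```

Emit:
{"name": "move_arm", "arguments": {"increments": [[[-0.004,0,0],[0,0,0.0],20],[[-0.008,0,0],[0,0,0.0],20],[[-0.008,0,0],[0,0,0],20]]}}

```text
time_s: 14.38
tool_pos: [0.5056, -0.0052, 0.1082]
tool_rot: [-0.003, 0.048, 0.999, -0.001]
ft_force: [-8.0, 0.8, 9.3]
grip_width: 0.0258
gripper_force: 45.0
```

Emit:
{"name": "move_arm", "arguments": {"increments": [[[0,0,-0.006],[0,0,0.0],20],[[-0.004,0,-0.006],[0,0,0],20],[[-0.004,0,-0.006],[0,0,0],20]]}}

```text
time_s: 14.63
tool_pos: [0.5063, -0.005, 0.1086]
tool_rot: [-0.003, 0.049, 0.999, -0.0]
ft_force: [-8.6, 1.9, 3.6]
grip_width: 0.0258
gripper_force: 45.0
```

```bash
cat > lb.py <<'E'
from bedm import *
def look(vc,n="wrist"):
    c=capture(n);W=cloud(c)
    yaw=np.radians(-5.85);ex=np.array([np.cos(yaw),np.sin(yaw)]);ey=np.array([-ex[1],ex[0]])
    q=(W[...,:2]-[.5128,.1027]);u=q@ex*1000;v=q@ey*1000;z=W[...,2]*1000
    m=(z>33)&(z<43)&(abs(u)<65)&(abs(v-vc)<60)
    print("zmed",np.median(z[m]))
    for n,a,b,pc,k,bins in(("near",u,v,2,m&(u<-25),np.arange(vc-40,vc+40,12)),("+y",v,u,98,m&(v>vc),np.arange(-45,45,12)),("-y",v,u,2,m&(v<vc),np.arange(-45,45,12))):
        print(n,[round(float(np.percentile(a[k&(b>l)&(b<l+12)],pc)),1) for l in bins if (k&(b>l)&(b<l+12)).sum()>8])
    s=sense();print(s["time_s"],s["tool_pos"],s["ft_force"]);return c
E
python3 -c "
from lb import *
look(-108)"
```

```text
zmed 39.594717514526195
near [-45.4, -45.4, -45.4, -45.5, -45.5, -45.5, -45.5]
+y [-65.3, -65.2, -65.1, -64.9, -64.7]
-y [-153.0, -153.2, -153.4, -153.4, -153.6]
14.6833 [ 0.50631081 -0.00495954  0.10852958] [-6.81171539  1.68664677  2.29665405]
```

Emit:
{"name": "move_arm", "arguments": {"increments": [[[0.006,0.02,0],[0,0,0],20],[[0.006,0.06,0],[0,0,0],20],[[0.006,0.11,0],[0,0,0],20],[[0.006,0.16,0],[0,0,0],20],[[0.006,0.21,0],[0,0,0],20],[[0.005,0.26,0],[0,0,0],20],[[0.004,0.31,0],[0,0,0],20],[[0.003,0.36,0],[0,0,0],20],[[0.003,0.4,0],[0,0,0],20],[[0.003,0.4,0],[0,0,0],20]]}}

```text
time_s: 15.52
tool_pos: [0.5143, 0.073, 0.1087]
tool_rot: [-0.003, 0.049, 0.999, -0.002]
ft_force: [-6.0, -1.7, 3.6]
grip_width: 0.0257
gripper_force: 45.0
```

```bash
python3 -c "
from lb import *
look(-28)
p=bed(5,-28);go(p[0],p[1],.1085,84.15)"
```

```text
zmed 39.70127848696964
near [-45.3, -45.4, -45.3, -45.4, -45.4, -45.4, -45.3]
+y [12.8, 12.8, 13.0, 13.1, 13.2]
-y [-74.9, -75.2, -75.3, -75.4, -75.6, -70.4]
15.5667 [0.51425654 0.07292102 0.10867342] [-5.94503434 -2.73895242  3.76264542]
shift [-0.0026  0.0074  0.0008] turn [-0.0021 -0.0024  0.0016] rows 0.037712396462687044
```

Emit:
{"name": "move_arm", "arguments": {"increments": [[[0.002,0.03,0],[0,0,0],20],[[0.002,0.06,0],[0,0,0],20],[[0.002,0.09,0],[0,0,0],20],[[0.002,0.12,0],[0,0,0],20],[[0.002,0.15,0],[0,0,0],20],[[0.002,0.17,0],[0,0,0],20],[[0.002,0.19,0],[0,0,0],20],[[0.002,0.21,0],[0,0,0],20],[[0.002,0.22,0],[0,0,0],20],[[0.002,0.22,0],[0,0,0],20]]}}

```text
time_s: 16.4
tool_pos: [0.5184, 0.1136, 0.1087]
tool_rot: [-0.003, 0.051, 0.999, -0.004]
ft_force: [-5.3, -7.9, 4.9]
grip_width: 0.0259
gripper_force: 45.0
```

```bash
python3 -c "
from lb import *
c=look(12);save(c,'w4.png');edges(cloud(c),50,165)"
```

```text
zmed 39.56436126248522
near [-45.4, -45.4, -45.4, -45.4, -45.3, -45.3, -45.3]
+y [70.8, 70.8, 71.1, 71.1, 71.2]
-y [-34.2, -34.5, -34.8, -34.8, -35.1]
16.45 [0.51833195 0.11364261 0.10871352] [-4.88805425 -7.26718746  6.05489567]
rail in [63.5 63.1 63.3 62.3 62.3 61.8 62.3 60.5] -0.51
floor near [-71.9 -74.  -74.1 -74.6 -74.7 -74.7 -74.8 -74.7 -74.3] -0.32
far [33.6 61.8] None
near [-45.2 -45.2 -45.2 -45.3 -45.3 -45.3 -45.3 -45.3 -45.3 -45.2 -42.3] 0.75
-y [50.7 50.7 50.8 50.7 50.7] 0.05
plate [150.1 149.7 149.9 150.  149.9 149.9 150.1 150. ] 0.05
handle (array([-10. ,  98.9]), array([27.3, 41.4]), 179.77)
```

View pics/w4.png

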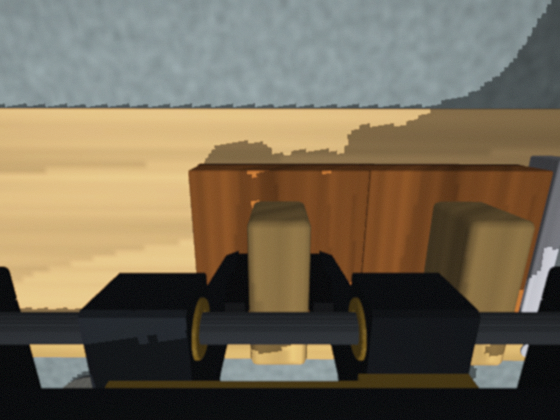

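The wrist view shows the two blocks touching (seam at column 368) with the end plate at the right edge. I'll press on in small steps and watch the force.

Emit:
{"name": "move_arm", "arguments": {"increments": [[[0,0.008,0],[0,0,0],20],[[0,0.016,0],[0,0,0],20],[[0,0.024,0],[0,0,0],20],[[0,0.03,0],[0,0,0],20],[[0,0.03,0],[0,0,0],20]]}}

```text
time_s: 16.87
tool_pos: [0.5189, 0.1184, 0.1088]
tool_rot: [-0.003, 0.051, 0.999, -0.005]
ft_force: [-5.2, -9.1, 6.6]
grip_width: 0.0258
gripper_force: 45.0
```

Emit:
{"name": "move_arm", "arguments": {"increments": [[[0,0.006,0],[0,0,0],20],[[0,0.012,0],[0,0,0],20],[[0,0.015,0],[0,0,0],20],[[0,0.015,0],[0,0,0],20]]}}

```text
time_s: 17.2
tool_pos: [0.519, 0.1202, 0.1088]
tool_rot: [-0.003, 0.051, 0.999, -0.006]
ft_force: [-5.5, -11.2, 8.5]
grip_width: 0.0255
gripper_force: 45.0
```

```bash
python3 -c "
from lb import *
look(17)"
```

```text
zmed 39.64028302992713
near [-45.4, -45.4, -45.4, -45.4, -45.3, -45.3, -45.3]
+y [75.7, 76.0, 76.0, 76.2, 76.4]
-y [-28.1, -28.3, -28.3, -28.5, -29.0]
17.25 [0.51907948 0.12013325 0.10884826] [ -4.71964557 -11.50548246   8.26378045]
```

Emit:
{"name": "move_arm", "arguments": {"increments": [[[0,0.006,0],[0,0,0],20],[[0,0.012,0],[0,0,0],20],[[0,0.015,0],[0,0,0],20],[[0,0.015,0],[0,0,0],20]]}}

```text
time_s: 17.58
tool_pos: [0.5191, 0.1206, 0.109]
tool_rot: [-0.004, 0.052, 0.999, -0.008]
ft_force: [-5.5, -15.9, 10.8]
grip_width: 0.0254
gripper_force: 45.0
```

```bash
python3 -c "
from lb import *
look(18)"
```

```text
zmed 39.75080692706102
near [-45.4, -45.4, -45.4, -45.4, -45.3, -45.3, -45.3]
+y [76.8, 77.0, 77.0, 77.2, 77.2]
-y [-27.9, -28.1, -28.3, -28.5, -28.7]
17.6333 [0.51913593 0.12054127 0.10899113] [ -4.94656386 -15.49248943  11.14487042]
```

Emit:
{"name": "move_arm", "arguments": {"increments": [[[0.002,0.006,-0.005],[0,0,0],20],[[0.003,0.012,-0.008],[0,0,0],20],[[0.003,0.018,-0.008],[0,0,0],20],[[0.003,0.018,-0.008],[0,0,0],20]]}}

```text
time_s: 17.97
tool_pos: [0.5197, 0.1263, 0.1096]
tool_rot: [-0.003, 0.051, 0.999, -0.006]
ft_force: [-2.6, -12.6, -1.6]
grip_width: 0.0253
gripper_force: 45.0
```

```bash
python3 -c "
from lb import *
look(18)"
```

```text
zmed 40.393431892482155
near [-45.3, -45.3, -45.3, -45.4, -45.4, -45.3, -45.3]
+y [76.8, 77.1, 77.1, 77.4, 77.5, 61.4]
-y [-22.0, -22.2, -22.3, -22.5, -22.5]
18.0167 [0.51967502 0.12631031 0.10956608] [ -1.25281316 -11.92608697  -0.76091249]
```

Emit:
{"name": "move_arm", "arguments": {"increments": [[[0,-0.003,0.003],[0,0,0],20],[[0,-0.006,0.004],[0,0,0],20],[[0,-0.006,0.004],[0,0,0],20],[[0,-0.006,0.004],[0,0,0],20],[[0,-0.006,0.004],[0,0,0],20],[[0,-0.006,0.004],[0,0,0],20],[[0,-0.006,0.004],[0,0,0],20],[[0,-0.006,0.004],[0,0,0],20]]}}

```text
time_s: 18.68
tool_pos: [0.5196, 0.1261, 0.1089]
tool_rot: [-0.003, 0.051, 0.999, -0.006]
ft_force: [-2.7, -10.3, 0.5]
grip_width: 0.0256
gripper_force: 45.0
```

```bash
python3 -c "
from lb import *
c=look(20);save(c,'w5.png',1.4);edges(cloud(c),55,165)"
```

```text
zmed 39.75084073129716
near [-45.4, -45.4, -45.4, -45.4, -45.3, -45.3, -45.3]
+y [78.9, 79.1, 79.1, 79.2, 79.5]
-y [-22.1, -22.3, -22.3, -22.5, -22.7]
18.7333 [0.51962374 0.12603835 0.10893176] [ -2.01070329 -11.03005216  -0.19683784]
rail in [63.7 63.3 63.8 62.3 61.8 62.1 62.1 60.  60.6] -0.68
floor near [-40.3 -74.2 -74.2 -74.7 -74.7 -74.7 -74.6 -74.6 -74.6] -3.32
far [33.7] None
near [-45.2 -45.2 -45.3 -45.2 -45.3 -45.3 -45.3 -45.2 -45.2 -45.2] 0.0
-y [55.9 55.8 55.8 55.8 56.  57.3] 1.29
plate [161.8 161.9 161.9 161.9 161.5 162.1 162.3 162.1] 0.29
handle (array([-10.1, 111.1]), array([27.3, 41.7]), 178.43)
```

View pics/w5.png

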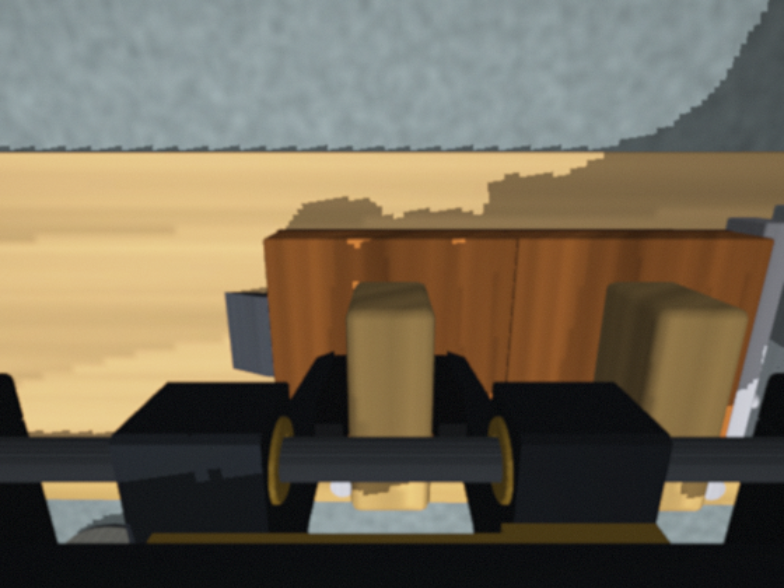

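The wrist view shows the seam closed at column 515 and the plate pushed in at the right. The catch has reappeared behind the block at (250, 330). I'll check how high it stands before easing off.

```bash
python3 -c "
from lb import *
c=capture('wrist');W=cloud(c)
yaw=np.radians(-5.85);ex=np.array([np.cos(yaw),np.sin(yaw)]);ey=np.array([-ex[1],ex[0]])
q=(W[...,:2]-[.5128,.1027]);u=q@ex*1000;v=q@ey*1000;z=W[...,2]*1000
for l in range(-56,-22,3):
  k=(abs(u)<14)&(v>l)&(v<l+3)&(z<35); print(l,k.sum(),np.median(z[k]) if k.any() else '')
print(np.median(z[(abs(u+50)<12)&(v>-56)&(v<-22)]))"
```

```text
-56 211 13.163453341483194
-53 204 13.176313761613155
-50 169 13.815547799059608
-47 175 15.157095691460952
-44 174 16.567328914231933
-41 177 17.697594171787568
-38 190 19.158613012530342
-35 189 20.52905156751969
-32 219 21.191050576538277
-29 5 22.100807147570094
-26 0 
-23 0 
13.153685400928886
```

Emit:
{"name": "move_arm", "arguments": {"increments": [[[0,-0.006,0],[0,0,0],20],[[0,-0.012,0],[0,0,0],20],[[0,-0.018,0],[0,0,0],20],[[0,-0.024,0],[0,0,0],20],[[0,-0.028,0],[0,0,0],20],[[0,-0.028,0],[0,0,0],20]]}}

```text
time_s: 19.28
tool_pos: [0.5195, 0.1248, 0.1089]
tool_rot: [-0.002, 0.05, 0.999, -0.002]
ft_force: [-2.3, -5.3, -3.2]
grip_width: 0.0256
gripper_force: 45.0
```

```bash
python3 -c "
from lb import *
c=look(18)"
```

```text
zmed 39.83778500664095
near [-45.3, -45.3, -45.3, -45.4, -45.3, -45.3, -45.3]
+y [76.9, 77.1, 77.2, 77.3, 77.5]
-y [-23.0, -23.1, -23.1, -23.3, -23.5]
19.3333 [0.51947653 0.12475861 0.10890599] [-2.93928094 -4.69580867 -3.0419354 ]
```

Emit:
{"name": "move_arm", "arguments": {"increments": [[[0,-0.006,0.002],[0,0,0],20],[[0,-0.012,0.004],[0,0,0],20],[[0,-0.018,0.004],[0,0,0],20],[[0,-0.018,0.004],[0,0,0],20]]}}

```text
time_s: 19.67
tool_pos: [0.5193, 0.1236, 0.1085]
tool_rot: [-0.001, 0.049, 0.999, -0.0]
ft_force: [-4.5, -0.8, -0.4]
grip_width: 0.0256
gripper_force: 45.0
```

```bash
python3 -c "
from lb import *
c=look(18)"
```

```text
zmed 39.45296658905274
near [-45.3, -45.3, -45.3, -45.3, -45.3, -45.4, -45.3]
+y [76.8, 77.0, 77.1, 77.1, 77.4]
-y [-23.8, -23.9, -24.0, -24.2, -24.3, -19.0]
19.7167 [0.51931258 0.12363031 0.1085116 ] [-5.95402327 -1.25045222 -0.7221163 ]
```

Emit:
{"name": "move_arm", "arguments": {"increments": [[[0.01,-0.004,0],[0,0,0],20],[[0.01,-0.006,0],[0,0,0],40],[[0.01,-0.006,0],[0,0,0],40],[[0.01,-0.006,0],[0,0,0],40],[[0.01,-0.006,0],[0,0,0],40],[[0.01,-0.006,0],[0,0,0],40],[[0.01,-0.006,0],[0,0,0],40]]}}

```text
time_s: 20.3
tool_pos: [0.5188, 0.1228, 0.1088]
tool_rot: [0.0, 0.049, 0.999, 0.0]
ft_force: [-0.8, 1.1, -0.3]
grip_width: 0.0401
gripper_force: 0.0
```

Emit:
{"name": "move_arm", "arguments": {"increments": [[[0,0,-0.03],[0,0,0],40],[[0,0,-0.1],[0,0,0],40],[[0,0,-0.25],[0,0,0],40],[[0,0,-0.4],[0,0,0],40],[[0.2,0,-0.55],[0,0,0],60],[[0.3,0,-0.7],[0,0,0],88],[[0.3,0,-0.7],[0,0,0],88],[[0.3,0,-0.7],[0,0,0],88]]}}

```text
time_s: 20.97
tool_pos: [0.4585, 0.1287, 0.2507]
tool_rot: [0.002, 0.048, 0.999, 0.001]
ft_force: [0.1, 0.3, -0.0]
grip_width: 0.0648
gripper_force: 0.0
```

```bash
python3 -c "
from lb import *
c=look(18);W=cloud(c);edges(W,64,165,((-20,60),));save(c,'w6.png',1.4)"
```

```text
zmed 39.24113804886259
near [-45.5, -45.5, -45.5, -45.4, -45.6, -45.5, -45.3]
+y [76.6, 76.9, 77.0, 77.1, 77.0, 77.2, 77.4, 77.0]
-y [-25.2, -24.9, -25.4, -25.0, -25.2, -25.6, -25.0, -25.5]
21.0167 [0.45923168 0.12839793 0.24949315] [ 0.6072353   0.22651454 -0.41214409]
rail in [54.3 54.3 54.4 57.8 58.2 58.4 57.6 58.1 58.9 54.3] 0.46
floor near [-74.6 -74.7 -74.2 -74.4 -75.2 -75.3 -75.  -75.1 -75.2] -0.14
far [54.3 54.4 54.7 31.5 41.1 37.2] -13.44
near [-45.4 -45.4 -45.4 -45.5 -45.4 -45.4 -45.3 -45.2 -45.1 -48.4] -0.81
-y [64.8 64.4 64.8 64.4 64.6 64.2 64.5 64.8 64.3] -0.15
plate [156.5 156.7 157.  157.  158.2] 1.6
handle (array([-12.6, 108.7]), array([26.2, 36.8]), 179.0)
handle (array([ 3.7, 19. ]), array([25.9, 69.3]), 179.86)
```

View pics/w6.png

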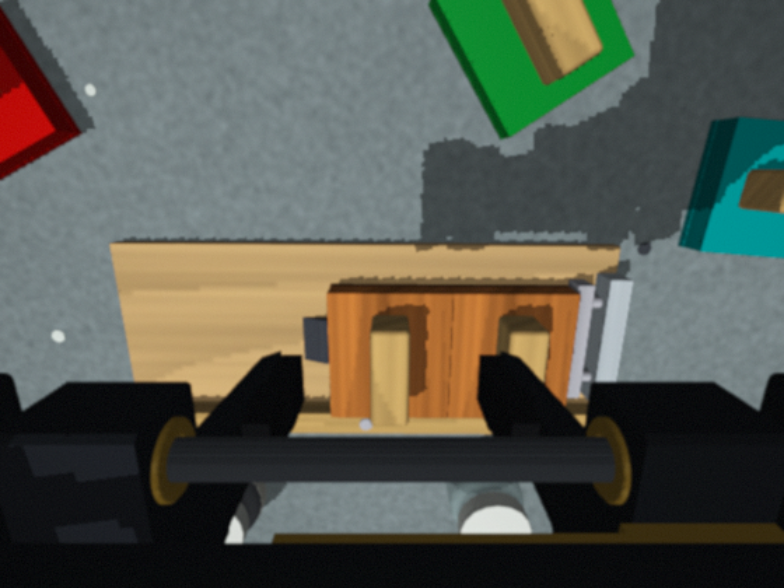

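The final view shows both blocks along the rail with the seam closed. The catch is up behind them at (316, 340) and the end plate is pressed in. The gripper is clear.

```bash
python3 -c "
from cell import *
print(hand_in())"
```

```text
the job is handed in; nothing more can be done
None
```

The loose block is clamped in the bed against its twin with no visible gap, both far edges on the rail and the catch fully up behind them; I first moved the twin onto the rail (dragging it about 12 mm off once, then resetting it), and handed in at about 21 s.

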